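Strip the glue spreader for cleaning

ROBOT

A 7-joint arm with a two-finger parallel gripper is mounted at the origin on a cart in front of the work surface, level with it; the furniture and walls round the work are solid. World frame = base frame: x ahead of the robot, y to its left, z up, the work surface at z = 0. Lengths are in m, angles in degrees, forces in N, time in s.
With the tool pointing down it reaches from about 0.4 to 0.85 m from the base axis. Payload 10.4 kg.
Tool frame: the origin (TCP) lies midway between the tips of the shut fingers; the grasp point (between the pads) lies 19 mm behind it; z points along the fingers, y is the line along which they close (so a half turn about z gives the same grasp; the last joint's range is limited). The gripper opens to 85 mm and grips with 20 to 120 N. Pads are 22 mm wide; open, the fingers measure 114 mm over their backs; the gripper's body (76 mm by 85 mm) begins 54 mm behind the grasp point. The pads swing forward as they close: fully open they stand 13 mm farther back than shut.
Start: joints at [72.502, 19.034, -3.707, 83.658, 1.238, 77.344, -5.071], TCP at [0.174, -0.6, 0.231] pointing down, gripper open.
Joint ranges: [-148.97, 148.97], [-28.65, 121.19], [-84.17, 76.75], [9.2, 138.47], [-72.65, 252.65], [3.7, 117.97], [-149.18, 149.18]. Speed limits (degrees/s): [127.2, 127.2, 159.86, 159.86, 180, 180, 180].

INTERFACE

Orientations are given as a 3x3 rotation matrix whose columns are the frame's x, y, z axes.
In Python, from workcell import robot, viewer, ticket gives the robot as it stands. The module is installed in compiled form; this text tells all that it offers.
- The arm moves only by the shell command python3 -m jog 'ROWS' [FORCE]. ROWS is JSON, a list of rows, each an object of numbers: "x", "y", "z": the shift along the tool's x, y, z in cm; "roll": the turn about the tool's z in rad; "claw": the finger opening in cm, from 0 to 8.54. A call has 1 to 10 rows; each row shifts and turns the commanded pose from where the row before left it, along the tool's axes as they then stand; what a row does not reach is not made up. A row lasts 1/10 s, in which the tool goes at most 50 mm and 8.59 degrees, less where a joint would pass 70% of its speed; a pose out of reach is approached as far as the arm can. A call is refused whole if a number of a shift passes 5 or a number of a turn 0.15, either way. A call with a gripper value outside its range is refused whole. The fingers move at their own pace and stop on an object; FORCE is the grip in N (left out, the last holds). Time passes only in rows, so rows that do not move let the fingers close. It gives the time, the measured TCP pose, the force, the opening and the grip force at its end, in the units of the state.
- robot.read_state(): the state, without advancing time (a new reading comes with each control period).
- viewer.snapshot(name): name is "scene" or "top" or "wrist"; returns (picture, depth): 384x512x3 uint8, red, green, blue; 384x512 float32, m along the optical axis (not along the pixel's ray), 0 where there is no reading.
- viewer.camera_info(name): a dict with "mtx" (3x3 intrinsics, pixels), "rvec" (rotation vector, rad) and "tvec" (3), from world to camera coordinates, as OpenCV has them. Camera axes: x right, y down, z forward; pixel columns grow to the right and rows downward; lengths in m; the calibration is good to about 2 mm. A picture is of the moment at which its call begins: read the wrist's pose just before it. camera_info takes no time and is no camera call; for the wrist camera it gives the pose at the moment of the call.
- ticket.close_job(): hands the job in; it is judged then, once.
The state is a dict: "t": time; "joints": joint angles; "qvel": joint speeds; "tau": joint torques, N m; "eef_pos": TCP position; "tool_rot": TCP orientation; "force": force on the tool from outside, world axes, zero at the start; "torque": the same for the moment, N m; "grip_width": opening from 0.0 (shut) to 1.0 (fully open); "grasp_force": force on a finger pad.
Only numpy, scipy, OpenCV 4.12 (cv2) and the standard library are available. Lean on these libraries where they do the work, as an engineer would, in place of code of your own. Each camera call takes 0.05 s, during which the arm holds its last target. There are 200 camera calls.

TASK

Strip the small bench glue spreader for cleaning: lift the retaining bar out of its two open slots and lay it in the notched bar rest, lay the steel doctor roller in the small V cradle and the rubber glue roller in the large V cradle, and set the glue pan from underneath upright on the drip mat, centred and lengthwise. Each part must lie fully down in the notches of its own place, centred endwise.

Things in the scene. Friction and masses are not known exactly. Their poses are not given: they have to be found in the camera images.
- spreader: Fixed dark green frame of the glue spreader: base plate 116 x 226 mm, top at z = 12 mm; upright cheeks at y = -81 and +81 mm (12 thick, 78 wide, top z = 128, 150 clear between). Each has a slot 26 mm wide, open at the top, bottom at z = 30, where the bar and the rollers' bearing blocks lie stacked. Open front and back. Origin: centre of underside, on the bench; y along the rollers.
- keeper_bar: Retaining bar, top of the stack: dark steel, 210 mm long (y), 20 wide (x), 16 high, 0.45 kg, lying loose in the open tops of both slots; collars 26 x 22 mm at y = -93.5 and +93.5. Origin: its centre, 124 mm above the bench at the start. The wider doctor roller begins 4 mm below its underside at mid length.
- doctor_roller: Doctor roller, second in the stack: bare steel barrel, diameter 34 mm, 126 long (y), 0.5 kg; a fixed brass bearing block 22 wide (x), 42 high, 16 thick at y = -81 and +81. Origin: on its axis at mid length, 95 mm above the bench at the start. The two barrels are 1 mm apart.
- glue_roller: Glue roller, third in the stack: black rubber barrel, diameter 50 mm, 126 long (y), 0.6 kg; a fixed brass bearing block 22 wide (x), 44 high, 16 thick at y = -81 and +81; drive stub at +y to y = 113. Origin: on its axis at mid length, 52 mm above the bench at the start. It dips between the long walls of the pan (rim at 36 mm), 5 mm free all round.
- pan: Glue pan, bottom of the stack: empty open sheet-aluminium tray, 142 mm long (y), 66 wide (x), 24 high, walls and floor 3, 0.18 kg, standing loose on the spreader's base plate. Origin: centre of its underside, 12 mm above the bench at the start.
- bar_rest: Rest for the bar, fixed wood: batten 44 mm wide with two notched boards at y = -70 and +70 mm (14 thick, 68 wide, top z = 58). Flat-bottomed notches 30 mm wide, 46 at the mouth, bottom at z = 40. A bar in it lies along y, centre at x = 0, y = 0, z = 48. Origin: centre of underside, on the bench.
- doctor_cradle: Small V cradle, fixed wood: base 70 x 112 x 12 mm, two boards at y = -42 and +42 (14 thick, 60 wide, top z = 58, 70 free between), each with a 90-degree V notch 44 mm wide at the mouth. The doctor roller in it lies along y, barrel on both boards, axis at x = 0, z = 60, middle at y = 0. Origin: centre of underside, on the bench.
- glue_cradle: Large V cradle, fixed wood: base 102 x 112 x 12 mm, two boards at y = -42 and +42 (14 thick, 92 wide, top z = 62, 70 free between), each with a 90-degree V notch 64 mm wide at the mouth. The glue roller in it lies along y, barrel on both boards, axis at x = 0, z = 65.4, middle at y = 0. Origin: centre of underside, on the bench.
- drip_mat: Black rubber drip mat with a thin grey border line, fixed flat on the bench: 176 mm long (y), 102 wide (x), 4 thick. Origin: centre of underside, on the bench.

How it is judged (in metres and radians):
At the end, for the whole second after the job is handed in: Bar in the bar rest, doctor roller in the small cradle, glue roller in the large one: each seated (height within 4 mm), centred endwise within 14 mm, aligned within 0.1 rad; pan upright, flat on the mat, centred within 16 mm, lengthwise within 0.12 rad; all at rest (x of keeper_bar in the frame of bar_rest between -0.009 and 0.009 m and y of keeper_bar in the frame of bar_rest between -0.014 and 0.014 m and z of keeper_bar in the frame of bar_rest between 0.044 and 0.052 m and angle between the y axis of keeper_bar and the y axis of bar_rest, either way round below 0.1 rad and linear speed of each of keeper_bar, doctor_roller, glue_roller, pan below 0.02 m/s and x of doctor_roller in the frame of doctor_cradle between -0.006 and 0.006 m and y of doctor_roller in the frame of doctor_cradle between -0.014 and 0.014 m and z of doctor_roller in the frame of doctor_cradle between 0.056 and 0.064 m and angle between the y axis of doctor_roller and the y axis of doctor_cradle, either way round below 0.1 rad and x of glue_roller in the frame of glue_cradle between -0.006 and 0.006 m and y of glue_roller in the frame of glue_cradle between -0.014 and 0.014 m and z of glue_roller in the frame of glue_cradle between 0.0614 and 0.0694 m and angle between the y axis of glue_roller and the y axis of glue_cradle, either way round below 0.1 rad and x of pan in the frame of drip_mat between -0.016 and 0.016 m and y of pan in the frame of drip_mat between -0.016 and 0.016 m and z of pan in the frame of drip_mat between 0 and 0.008 m and angle between the y axis of pan and the y axis of drip_mat, either way round below 0.12 rad and angle between pan's own z axis and vertical below 0.1 rad); the robot touches nothing.
It also fails if it takes over 120 s, if anything falls off the work surface, if the arm or the gripper's body presses on something with over 40 N, if the wrist force passes 120 N, or if a joint passes its speed limit or range.

## Working session

There is one attempt and no reset: what is moved stays moved. The work goes in short steps, Python scripts to look and compute and a shell command to move; the robot and the scene stay as the last step left them, time stands still between calls to the robot, and variables do not carry over. Pictures are saved under pics/ and viewed, at most 17 in all, crops included, and the job is handed in when it is done.

```bash
mkdir -p pics; ls; cat > h.py <<'E'
import numpy as np, cv2
from workcell import robot, viewer, ticket
def snap(n, f=None):
    ci=viewer.camera_info(n); p,d=viewer.snapshot(n)
    if f: cv2.imwrite('pics/'+f, p[:,:,::-1])
    return p,d,ci
def world(d,ci):
    K=np.array(ci['mtx']);R=cv2.Rodrigues(np.array(ci['rvec'],float))[0];t=np.array(ci['tvec'],float).ravel()
    v,u=np.mgrid[:d.shape[0],:d.shape[1]]
    P=np.stack([(u-K[0,2])/K[0,0]*d,(v-K[1,2])/K[1,1]*d,d],-1)
    W=(P-t)@R
    W[d<=0]=np.nan
    return W
def fit(xy):
    (c,s,a)=cv2.minAreaRect((xy*1000).astype(np.float32)); return c,s,a
E
python3 - <<'E'
from h import *
for n in ('scene','top'):
    p,d,ci=snap(n,n+'0.png'); np.savez(n+'0.npz',p=p,d=d,W=world(d,ci)); print(n,ci,(d>0).mean())
s=robot.read_state(); print(s)
E
```

```text
pics
scene {'mtx': array([[485.91272727,   0.        , 253.67554208],
       [  0.        , 485.91272727, 192.64155327],
       [  0.        ,   0.        ,   1.        ]]), 'rvec': array([ 1.14753247, -2.39552443,  0.93383108]), 'tvec': array([0.31946617, 0.36302557, 1.12224709])} 0.9944356282552084
top {'mtx': array([[393.93697018,   0.        , 253.91029466],
       [  0.        , 393.93697018, 188.05141869],
       [  0.        ,   0.        ,   1.        ]]), 'rvec': array([ 2.17938148, -2.16642976,  0.04901   ]), 'tvec': array([0.01522021, 0.51368867, 1.11428534])} 0.9960378011067709
{'t': 0.1, 'joints': array([72.50072653, 19.06996811, -3.70600178, 83.69931814,  1.23756144,
       77.34287867, -5.07203775]), 'qvel': array([ 0.03775724,  0.03513593, -0.01946226, -0.14547108, -0.00394492,
       -0.05359944,  0.03825506]), 'tau': array([ 1.40241311e-03, -6.26747775e+01,  4.91719495e-02, -3.92431712e+01,
        1.62956247e-02,  6.94496950e-03,  9.78169464e-05]), 'eef_pos': array([ 0.17431405, -0.59986672,  0.23059347]), 'tool_rot': array([[ 9.60278531e-01,  2.79042961e-01, -4.09863781e-04],
       [ 2.79043255e-01, -9.60277791e-01,  1.19404014e-03],
       [-6.03945891e-05, -1.26098084e-03, -9.99999203e-01]]), 'force': array([ 0.63007655, -0.38222673,  1.36456074]), 'torque': array([-0.0455731 , -0.00973496,  0.03806758]), 'grasp_force': 0.0, 'grip_width': 1.0026530584869495}
```

View pics/top0.png

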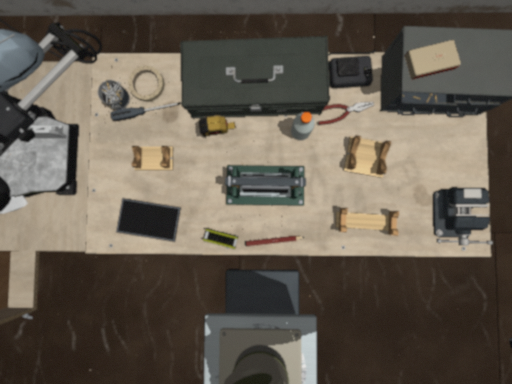

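View pics/scene0.png

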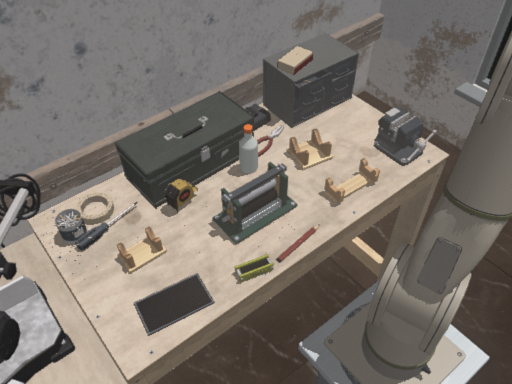

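The top view shows the spreader at (265,185), the small cradle at (153,157), the mat at (149,220), the large cradle at (367,157) and the bar rest at (368,221). The toolbox and bottle stand behind the spreader.

```bash
python3 - <<'E'
from h import *
z=np.load('top0.npz');W=z['W'];p=z['p'].astype(int)
def box(u0,v0,u1,v1,f,name):
    w=W[v0:v1,u0:u1].reshape(-1,3); c=p[v0:v1,u0:u1].reshape(-1,3)
    m=f(w,c); print(name,m.sum(),fit(w[m][:,:2]), w[m].mean(0).round(4))
    return w[m]
print(W[150,210],W[200,330],W[185,100],W[230,300])
h=lambda a,b:(lambda w,c:(w[:,2]>a)&(w[:,2]<b))
box(220,160,310,210,h(.006,.018),'base')
box(220,160,310,210,h(.11,.14),'bar+cheeks')
box(220,160,310,210,h(.08,.14),'all')
box(112,192,186,246,lambda w,c:(c.sum(1)<150),'mat')
box(125,140,180,176,h(.005,.08),'doc all')
box(125,140,180,176,h(.006,.018),'doc base')
box(125,140,180,176,h(.045,.08),'doc boards')
box(338,130,395,180,h(.005,.08),'glue all')
box(338,130,395,180,h(.006,.018),'glue base')
box(338,130,395,180,h(.045,.08),'glue boards')
box(330,200,405,240,h(.005,.08),'rest all')
box(330,200,405,240,h(.04,.08),'rest boards')
for n,b in dict(bottle=(285,105,318,140),toolbox=(180,35,330,118),tape=(196,112,236,138),marker=(200,225,240,250)).items():
    box(*b,h(.01,.5),n); print(np.nanmax(W[b[1]:b[3],b[0]:b[2],2]))
E
```

```text
[0.62640016 0.14881219 0.00237639] [ 0.48153495 -0.20346116 -0.00678818] [ 0.52198908  0.47548583 -0.00469915] [ 0.39394859 -0.11543127 -0.00042676]
base 1452 ((530.73095703125, -17.819908142089844), (131.18667602539062, 235.9856719970703), 0.35568520426750183) [ 0.5166 -0.014   0.0124]
bar+cheeks 896 ((521.9829711914062, -12.826675415039062), (207.45281982421875, 75.91397857666016), 89.43446350097656) [ 0.522  -0.0124  0.13  ]
all 1132 ((521.6387329101562, -12.821914672851562), (207.45489501953125, 76.55938720703125), 89.44927215576172) [ 0.521  -0.0128  0.1243]
mat 1662 ((373.55413818359375, 250.82679748535156), (0.0, 13.760740280151367), 0.0) [nan nan nan]
doc all 983 ((605.3458862304688, 308.7680969238281), (116.21871948242188, 89.6633071899414), 85.32799530029297) [0.5984 0.3136 0.0231]
doc base 622 ((599.2083740234375, 313.81781005859375), (111.35009765625, 70.41758728027344), 89.01155853271484) [0.5977 0.3129 0.0119]
doc boards 175 ((600.8576049804688, 314.7662353515625), (59.016902923583984, 99.64481353759766), 0.5404205918312073) [0.6009 0.3147 0.0529]
glue all 1489 ((611.99
[... 615 characters left out ...]
5776367188, 66.83270263671875), 87.09046936035156) [ 0.4202 -0.3019  0.051 ]
bottle 808 ((693.07275390625, -114.73099517822266), (78.26451873779297, 97.7215347290039), 1.1142911911010742) [ 0.6949 -0.1108  0.0934]
0.17100646669158606
toolbox 11439 ((789.3575439453125, 18.13079833984375), (220.53335571289062, 440.52392578125), 1.7944194078445435) [0.7967 0.0153 0.1351]
0.17100646669158606
tape 787 ((692.7194213867188, 129.22320556640625), (62.6906852722168, 117.51317596435547), 1.5806361436843872) [0.6934 0.1292 0.0638]
0.09083711875561964
marker 434 ((368.33758544921875, 114.47062683105469), (94.47470092773438, 38.30453872680664), 75.67813873291016) [0.3686 0.1142 0.0248]
0.03627051062467924
```

```bash
python3 -m jog '[{"z":-5},{"z":-5},{"z":-5}]' 
python3 -m jog '[{"x":4.1,"y":-1.93},{"x":4.1,"y":-1.93},{"x":4.1,"y":-1.93},{"x":4.1,"y":-1.93},{"x":4.1,"y":-1.93},{"x":4.1,"y":-1.93},{"x":4.1,"y":-1.93},{"x":4.1,"y":-1.93},{"x":4.1,"y":-1.93},{"x":4.1,"y":-1.93}]'
python3 -m jog '[{"roll":-0.143},{"roll":-0.143},{"roll":-0.143},{"roll":-0.143},{"roll":-0.143},{"roll":-0.143},{"roll":-0.143},{"roll":-0.143},{"roll":-0.144},{}]'
python3 - <<'E'
from h import *
robot.read_state()
p,d,ci=snap('wrist','w1.png'); np.savez('w1.npz',p=p,d=d,W=world(d,ci)); print(ci)
E
```

```text
{'mtx': array([[278.68869079,   0.        , 256.78730134],
       [  0.        , 278.68869079, 195.39730516],
       [  0.        ,   0.        ,   1.        ]]), 'rvec': array([-2.30857893,  1.7318983 ,  0.26769621]), 'tvec': array([-0.62403512, -0.03922462,  0.37852305])}validation failed for argument at $[0]...
validation failed for argument at $[0]...
validation failed for argument at $[0]...
```

View pics/w1.png

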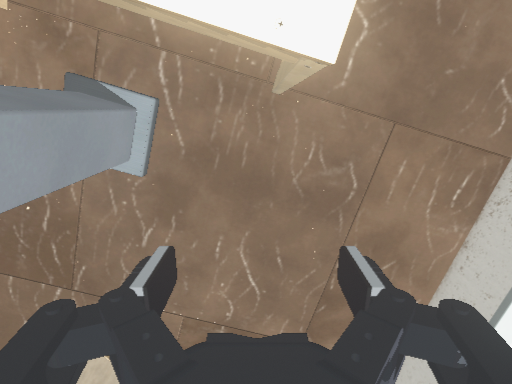

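The moves were refused, so the arm is still at its start and this picture shows only the floor, with the bench corner at the top. Each row probably needs all its keys.

```bash
python3 -m jog '[{"x":0,"y":0,"z":-5,"roll":0,"claw":8.54},{"x":0,"y":0,"z":-5,"roll":0,"claw":8.54},{"x":0,"y":0,"z":-5,"roll":0,"claw":8.54}]'
```

```text
t: 0.45
eef_pos: [0.1742, -0.5997, 0.3829]
tool_rot: [[0.96, 0.279, -0.0], [0.279, -0.96, 0.001], [-0.0, -0.001, -1.0]]
force: [-0.0, -1.8, 0.2]
grip_width: 0.997
grasp_force: 0.0
```

```bash

python3 -m jog '[{"x":4.1,"y":-1.93,"z":0,"roll":0,"claw":8.54},{"x":4.1,"y":-1.93,"z":0,"roll":0,"claw":8.54},{"x":4.1,"y":-1.93,"z":0,"roll":0,"claw":8.54},{"x":4.1,"y":-1.93,"z":0,"roll":0,"claw":8.54},{"x":4.1,"y":-1.93,"z":0,"roll":0,"claw":8.54},{"x":4.1,"y":-1.93,"z":0,"roll":0,"claw":8.54},{"x":4.1,"y":-1.93,"z":0,"roll":0,"claw":8.54},{"x":4.1,"y":-1.93,"z":0,"roll":0,"claw":8.54},{"x":4.1,"y":-1.93,"z":0,"roll":0,"claw":8.54},{"x":4.1,"y":-1.93,"z":0,"roll":0,"claw":8.54}]'
python3 -m jog '[{"x":0,"y":0,"z":0,"roll":-0.143,"claw":8.54},{"x":0,"y":0,"z":0,"roll":-0.143,"claw":8.54},{"x":0,"y":0,"z":0,"roll":-0.143,"claw":8.54},{"x":0,"y":0,"z":0,"roll":-0.143,"claw":8.54},{"x":0,"y":0,"z":0,"roll":-0.143,"claw":8.54},{"x":0,"y":0,"z":0,"roll":-0.143,"claw":8.54},{"x":0,"y":0,"z":0,"roll":-0.143,"claw":8.54},{"x":0,"y":0,"z":0,"roll":-0.143,"claw":8.54},{"x":0,"y":0,"z":0,"roll":-0.144,"claw":8.54},{"x":0,"y":0,"z":0,"roll":0,"claw":8.54}]'
python3 - <<'E'
from h import *
p,d,ci=snap('wrist','w2.png'); np.savez('w2.npz',p=p,d=d,W=world(d,ci)); print(robot.read_state()['joints'])
E
```

```text
t: 1.45
eef_pos: [0.5153, -0.2991, 0.3812]
tool_rot: [[0.96, 0.279, -0.0], [0.279, -0.96, -0.0], [-0.0, 0.0, -1.0]]
force: [0.4, -0.8, -0.5]
grip_width: 0.997
grasp_force: 0.0
t: 2.45
eef_pos: [0.5142, -0.3005, 0.381]
tool_rot: [[-0.002, 1.0, -0.0], [1.0, 0.002, 0.0], [0.0, -0.0, -1.0]]
force: [1.2, 0.1, -0.3]
grip_width: 1.001
grasp_force: 0.0
[ 47.44185873  15.70069051 -27.99775455  71.6859175    7.31258644
  94.36428223  20.71217582]
```

View pics/w2.png

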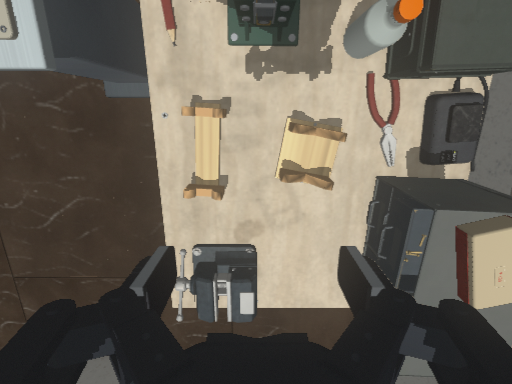

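Wrist view: +x is to the right and +y is up. The bar rest is at about (205,150), the large cradle at (312,152) and the spreader at the top at (264,20). Next I'll fit the boards.

```bash
cat >> h.py <<'E'
def plane(u,v,ci,z):
    K=np.array(ci['mtx']);R=cv2.Rodrigues(np.array(ci['rvec'],float))[0];t=np.array(ci['tvec'],float).ravel()
    r=np.stack([(u-K[0,2])/K[0,0],(v-K[1,2])/K[1,1],np.ones_like(u,float)],-1)@R
    c=-t@R
    return (c+r*((z-c[2])/r[...,2])[...,None])
def boards(d,ci,cx,cy,top,rad=.11,name=''):
    W=world(d,ci); v,u=np.where((np.hypot(W[...,0]-cx,W[...,1]-cy)<rad)&(W[...,2]>top-.012)&(W[...,2]<top+.012))
    P=plane(u.astype(float),v.astype(float),ci,top)[:,:2]
    im=np.zeros(d.shape,np.uint8); im[v,u]=1
    lo=P[P[:,1]<cy]; hi=P[P[:,1]>cy]
    a,b=fit(lo),fit(hi); A,B=np.array(a[0]),np.array(b[0]); D=B-A
    print(name,'centre',((A+B)/2).round(1),'yaw of y-axis (deg)',round(float(np.degrees(np.arctan2(-D[0],D[1]))),2),'dist',np.hypot(*D).round(1),a[1:],b[1:])
E
python3 - <<'E'
from h import *
d=np.load('w2.npz')['d']; ci=viewer.camera_info('wrist')
boards(d,ci,.6065,-.302,.062,name='glue'); boards(d,ci,.4205,-.301,.058,name='rest')
W=np.load('w2.npz')['W']; print(W[250,110],W[240,300])
t=np.load('top0.npz'); ct=viewer.camera_info('top')
boards(t['d'],ct,.6065,-.302,.062,name='glue'); boards(t['d'],ct,.4205,-.301,.058,name='rest'); boards(t['d'],ct,.6,.314,.058,name='doc')
v,u=np.where(t['p'][192:246,112:186].astype(int).sum(2)<180)
m=np.zeros((384,512),np.uint8); m[v+192,u+112]=255
c=max(cv2.findContours(m,0,2)[0],key=cv2.contourArea)[:,0].astype(float)
print('mat',fit(plane(c[:,0],c[:,1],ct,.004)[:,:2]))
E
```

```text
glue centre [ 606.1 -302.6] yaw of y-axis (deg) -10.45 dist 82.9 ((15.978996276855469, 91.72382354736328), 79.3765869140625) ((14.2052001953125, 91.67111206054688), 79.60227966308594)
rest centre [ 422.4 -298.2] yaw of y-axis (deg) -3.59 dist 137.6 ((16.966352462768555, 66.52323913574219), 87.7627182006836) ((13.77326774597168, 67.24459838867188), 86.50048828125)
[-0.31969365 -0.99940128 -0.89744996] [ 6.03919980e-01 -4.84426137e-01  3.16998898e-04]
glue centre [ 605.3 -301.8] yaw of y-axis (deg) -9.89 dist 83.7 ((17.44535255432129, 92.21269226074219), 79.80690002441406) ((16.147918701171875, 92.72779846191406), 79.26469421386719)
rest centre [ 420.6 -298.4] yaw of y-axis (deg) -2.94 dist 138.5 ((16.86067771911621, 66.7034683227539), 86.08428955078125) ((16.486190795898438, 66.53173065185547), 87.02355194091797)
doc centre [599.6 313.5] yaw of y-axis (deg) 0.19 dist 83.5 ((56.90339279174805, 14.146915435791016), 1.3044980764389038) ((57.0941276550293, 17.037141799926758), 1.6070441007614136)
mat ((421.4771728515625, 327.3385925292969), (163.26490783691406, 89.76288604736328), 81.2295150756836)
```

```bash

python3 -m jog '[{"x":4,"y":0.1,"z":0,"roll":0,"claw":8.54},{"x":4,"y":0.1,"z":0,"roll":0,"claw":8.54},{"x":4,"y":0.1,"z":0,"roll":0,"claw":8.54},{"x":4,"y":0.1,"z":0,"roll":0,"claw":8.54},{"x":3,"y":0.1,"z":0,"roll":0,"claw":8.54},{"x":0,"y":0.2,"z":0,"roll":0,"claw":8.54},{"x":0,"y":0,"z":0,"roll":0,"claw":8.54}]'
python3 - <<'E'
from h import *
p,d,ci=snap('wrist','w3.png'); np.savez('w3.npz',p=p,d=d,W=world(d,ci))
R=cv2.Rodrigues(ci['rvec'])[0]; print('cam',-R.T@np.array(ci['tvec']))
boards(d,ci,.522,-.013,.128,rad=.14,name='cheeks')
W=world(d,ci)
for lo,hi,z in ((.118,.145,.132),(.006,.02,.012)):
  v,u=np.where((abs(W[...,2]-(lo+hi)/2)<(hi-lo)/2)&(np.hypot(W[...,0]-.522,W[...,1]+.013)<.14)&((abs(W[...,1]+.013)<.06) if z>.1 else True))
  print(z,fit(plane(u*1.,v*1.,ci,z)[:,:2]))
E
```

```text
t: 3.2
eef_pos: [0.5214, -0.1103, 0.3814]
tool_rot: [[0.002, 1.0, 0.0], [1.0, -0.002, -0.001], [-0.001, 0.0, -1.0]]
force: [0.2, -0.2, 1.1]
grip_width: 1.002
grasp_force: 0.0
cam [ 0.52111439 -0.03280775  0.52287583]
cheeks centre [523.6 -12.5] yaw of y-axis (deg) -9.8 dist 113.0 ((73.3636245727539, 102.49662017822266), 20.84569549560547) ((73.93655395507812, 103.73084259033203), 19.718629837036133)
0.132 ((523.6598510742188, -12.865242004394531), (118.31761932373047, 19.648120880126953), 89.54485321044922)
0.012 ((488.40386962890625, -12.320793151855469), (223.10545349121094, 208.99647521972656), 89.8958511352539)
```

View pics/w3.png

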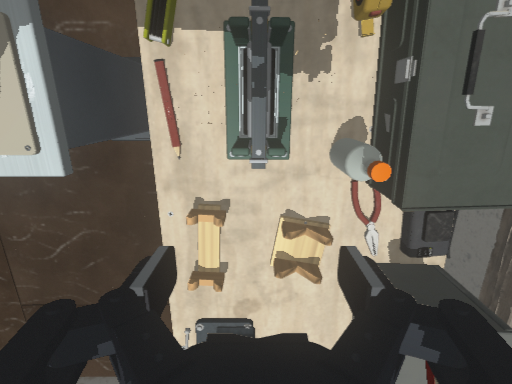

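The spreader is at the top, centred at about (258,88), with the bar along it. That puts the bar at x=0.5236, y=-0.0125. I'll move over it and descend.

```bash

python3 -m jog '[{"x":4,"y":0.2,"z":0,"roll":0,"claw":8.54},{"x":4,"y":0,"z":0,"roll":0,"claw":8.54},{"x":1.8,"y":0,"z":0,"roll":0,"claw":8.54},{"x":0,"y":0,"z":4,"roll":0,"claw":8.54},{"x":0,"y":0,"z":4,"roll":0,"claw":8.54},{"x":0,"y":0,"z":4,"roll":0,"claw":8.54},{"x":0,"y":0,"z":4,"roll":0,"claw":8.54},{"x":0,"y":0,"z":4,"roll":0,"claw":8.54},{"x":0,"y":0,"z":2,"roll":0,"claw":8.54},{"x":0,"y":0,"z":0,"roll":0,"claw":8.54}]'
python3 -m jog '[{"x":0,"y":0,"z":2,"roll":0,"claw":8.54},{"x":0,"y":0,"z":1.5,"roll":0,"claw":8.54},{"x":0,"y":0,"z":1.2,"roll":0,"claw":8.54},{"x":0,"y":0,"z":0,"roll":0,"claw":8.54}]'
```

```text
t: 4.25
eef_pos: [0.5215, -0.0141, 0.1582]
tool_rot: [[0.004, 1.0, -0.006], [1.0, -0.004, 0.001], [0.001, -0.006, -1.0]]
force: [-0.5, -0.9, -0.3]
grip_width: 0.999
grasp_force: 0.0
t: 4.65
eef_pos: [0.5226, -0.0129, 0.1132]
tool_rot: [[0.001, 1.0, -0.002], [1.0, -0.001, 0.0], [0.0, -0.002, -1.0]]
force: [0.5, 0.4, 0.2]
grip_width: 0.998
grasp_force: 0.0
```

```bash

python3 -m jog '[{"x":0,"y":0.1,"z":0,"roll":0,"claw":3},{"x":0,"y":0,"z":0,"roll":0,"claw":1},{"x":0,"y":0,"z":0,"roll":0,"claw":1},{"x":0,"y":0,"z":0,"roll":0,"claw":1},{"x":0,"y":0,"z":0,"roll":0,"claw":1},{"x":0,"y":0,"z":0,"roll":0,"claw":1},{"x":0,"y":0,"z":0,"roll":0,"claw":1},{"x":0,"y":0,"z":0,"roll":0,"claw":1}]' 50
```

```text
t: 5.45
eef_pos: [0.5246, -0.0124, 0.1148]
tool_rot: [[0.0, 1.0, 0.001], [1.0, -0.0, -0.0], [-0.0, 0.001, -1.0]]
force: [-2.0, -0.3, 5.0]
grip_width: 0.222
grasp_force: 49.6
```

```bash

python3 -m jog '[{"x":0,"y":0,"z":-0.5,"roll":0,"claw":1},{"x":0,"y":0,"z":-1,"roll":0,"claw":1},{"x":0,"y":0,"z":-2,"roll":0,"claw":1},{"x":0,"y":0,"z":-3,"roll":0,"claw":1},{"x":0,"y":0,"z":-3,"roll":0,"claw":1},{"x":0,"y":0,"z":-3,"roll":0,"claw":1},{"x":0,"y":0,"z":0,"roll":0,"claw":1}]'
python3 -m jog '[{"x":-2,"y":-0.8,"z":0,"roll":0,"claw":1},{"x":-3.5,"y":-1.2,"z":0,"roll":0,"claw":1},{"x":-3.5,"y":-1.2,"z":0,"roll":0,"claw":1},{"x":-3.5,"y":-1.2,"z":0,"roll":0,"claw":1},{"x":-3.5,"y":-1.2,"z":0,"roll":0,"claw":1},{"x":-3.5,"y":-1.2,"z":0,"roll":0,"claw":1},{"x":-3.5,"y":-1.2,"z":0,"roll":0,"claw":1},{"x":-3.5,"y":-1.2,"z":0,"roll":0,"claw":1},{"x":-2,"y":-1.0,"z":0,"roll":0.054,"claw":1},{"x":0,"y":0,"z":0,"roll":0,"claw":1}]'
python3 - <<'E'
from h import *
s=robot.read_state();print(s['eef_pos'],s['force'],s['grip_width'],s['grasp_force'])
p,d,ci=snap('wrist','w4.png'); boards(d,ci,.4217,-.298,.058,name='rest')
E
```

```text
t: 6.15
eef_pos: [0.526, -0.012, 0.2436]
tool_rot: [[-0.0, 1.0, 0.006], [1.0, 0.0, -0.001], [-0.001, 0.006, -1.0]]
force: [0.1, 0.3, -4.9]
grip_width: 0.22
grasp_force: 49.6
t: 7.15
eef_pos: [0.4198, -0.3005, 0.2382]
tool_rot: [[0.063, 0.998, -0.002], [0.998, -0.063, 0.0], [0.0, -0.002, -1.0]]
force: [-0.1, -0.0, -4.1]
grip_width: 0.219
grasp_force: 49.6
[ 0.41980132 -0.30045171  0.23818445] [-0.05698081 -0.03582724 -4.14136368] 0.21904607128550022 49.59098160266876
rest centre [ 421.3 -298.4] yaw of y-axis (deg) -3.24 dist 137.4 ((17.772199630737305, 66.74250793457031), 86.48092651367188) ((13.818319320678711, 66.55211639404297), 86.44327545166016)
```

View pics/w4.png

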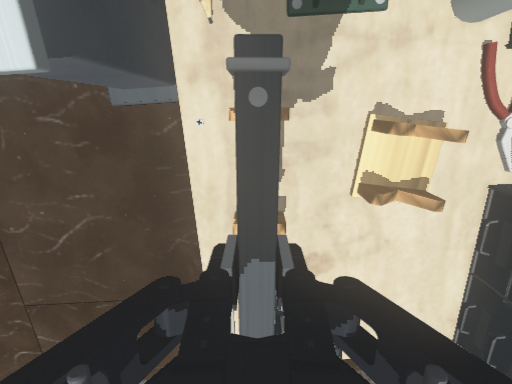

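The bar is held along the tool axis, with its collar end at (258,65), and the rest lies directly beneath it. I'll lower it.

```bash

python3 -m jog '[{"x":0.1,"y":0.1,"z":3,"roll":0,"claw":1},{"x":0,"y":0,"z":4,"roll":0,"claw":1},{"x":0,"y":0,"z":4,"roll":0,"claw":1},{"x":0,"y":0,"z":3,"roll":0,"claw":1},{"x":0,"y":0,"z":2.3,"roll":0,"claw":1},{"x":0,"y":0,"z":0,"roll":0,"claw":1},{"x":0,"y":0,"z":0,"roll":0,"claw":1}]'
```

```text
t: 7.9
eef_pos: [0.4239, -0.2955, 0.0768]
tool_rot: [[0.053, 0.999, 0.0], [0.999, -0.053, 0.001], [0.001, 0.0, -1.0]]
force: [0.3, -0.6, -4.1]
grip_width: 0.219
grasp_force: 49.7
```

```bash

python3 -m jog '[{"x":-0.27,"y":-0.22,"z":0.3,"roll":0,"claw":1},{"x":0,"y":0,"z":0.8,"roll":0,"claw":1},{"x":0,"y":0,"z":1,"roll":0,"claw":1},{"x":0,"y":0,"z":0.8,"roll":0,"claw":1},{"x":0,"y":0,"z":0.5,"roll":0,"claw":1},{"x":0,"y":0,"z":0.2,"roll":0,"claw":1},{"x":0,"y":0,"z":0,"roll":0,"claw":1},{"x":0,"y":0,"z":0,"roll":0,"claw":1}]'
```

```text
t: 8.7
eef_pos: [0.4212, -0.2992, 0.0405]
tool_rot: [[0.054, 0.999, 0.0], [0.999, -0.054, -0.0], [-0.0, 0.0, -1.0]]
force: [0.8, -0.6, -4.2]
grip_width: 0.215
grasp_force: 49.9
```

```bash

python3 -m jog '[{"x":0,"y":0,"z":0.15,"roll":0,"claw":1},{"x":0,"y":0,"z":0,"roll":0,"claw":1},{"x":0,"y":0,"z":0,"roll":0,"claw":4},{"x":0,"y":0,"z":0,"roll":0,"claw":8.54},{"x":0,"y":0,"z":0,"roll":0,"claw":8.54},{"x":0,"y":0,"z":0,"roll":0,"claw":8.54},{"x":0,"y":0,"z":0,"roll":0,"claw":8.54},{"x":0,"y":0,"z":0,"roll":-0.054,"claw":8.54}]'
python3 -m jog '[{"x":0,"y":0,"z":-2,"roll":0,"claw":8.54},{"x":0,"y":0,"z":-4,"roll":0,"claw":8.54},{"x":0,"y":0,"z":-5,"roll":0,"claw":8.54},{"x":0,"y":0,"z":-5,"roll":0,"claw":8.54},{"x":0,"y":0,"z":-5,"roll":0,"claw":8.54},{"x":0,"y":0,"z":0,"roll":0,"claw":8.54}]'
python3 -m jog '[{"x":3.3,"y":1.2,"z":0,"roll":0,"claw":8.54},{"x":3.3,"y":1.2,"z":0,"roll":0,"claw":8.54},{"x":3.3,"y":1.2,"z":0,"roll":0,"claw":8.54},{"x":3.3,"y":1.2,"z":0,"roll":0,"claw":8.54},{"x":3.3,"y":1.2,"z":0,"roll":0,"claw":8.54},{"x":2,"y":2,"z":0,"roll":0,"claw":8.54},{"x":0,"y":2.2,"z":0,"roll":0,"claw":8.54},{"x":0,"y":0,"z":0,"roll":0,"claw":8.54},{"x":0,"y":0,"z":0,"roll":0,"claw":8.54}]'
python3 - <<'E'
from h import *
p,d,ci=snap('wrist','w5.png')
W=world(d,ci)
for (cx,cy,lo,hi,z) in ((.5236,-.0125,.085,.12,.108),(.4215,-.298,.05,.066,.056)):
  v,u=np.where((W[...,2]>lo)&(W[...,2]<hi)&(abs(W[...,0]-cx)<.022)&(abs(W[...,1]-cy)<.055))
  print(z,len(u),fit(plane(u*1.,v*1.,ci,z)[:,:2]),W[v,u,2].mean())
E
```

```text
t: 9.5
eef_pos: [0.4211, -0.2991, 0.0389]
tool_rot: [[-0.0, 1.0, 0.0], [1.0, 0.0, -0.0], [-0.0, 0.0, -1.0]]
force: [0.3, 0.1, -0.6]
grip_width: 0.998
grasp_force: 0.0
t: 10.1
eef_pos: [0.4236, -0.3004, 0.2561]
tool_rot: [[-0.0, 1.0, 0.009], [1.0, 0.0, -0.007], [-0.007, 0.009, -1.0]]
force: [0.7, -0.8, -0.0]
grip_width: 0.998
grasp_force: 0.0
t: 11.0
eef_pos: [0.5228, -0.114, 0.2484]
tool_rot: [[-0.0, 1.0, -0.001], [1.0, 0.0, 0.0], [0.0, -0.001, -1.0]]
force: [1.2, 0.7, 0.2]
grip_width: 0.996
grasp_force: 0.0
0.108 4357 ((523.5615234375, -12.13677978515625), (111.05400085449219, 32.37968063354492), 89.54331970214844) 0.10724739877545936
0.056 943 ((421.5167541503906, -296.4626159667969), (111.14728546142578, 20.744346618652344), 86.11519622802734) 0.054716989551722696
```

View pics/w5.png

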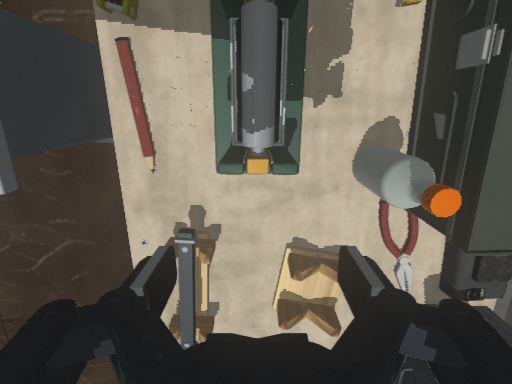

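The bar lies in the rest, with its end at (187,235), at x=0.4215 and top z≈0.055, so it is seated. The doctor roller is next, at (258,75).

```bash

python3 -m jog '[{"x":3.5,"y":0.1,"z":0,"roll":0,"claw":8.54},{"x":3.5,"y":0,"z":0,"roll":0,"claw":8.54},{"x":2.2,"y":0,"z":0,"roll":0,"claw":8.54},{"x":1,"y":0,"z":2,"roll":0,"claw":8.54},{"x":0,"y":0,"z":4,"roll":0,"claw":8.54},{"x":0,"y":0,"z":4,"roll":0,"claw":8.54},{"x":0,"y":0,"z":3,"roll":0,"claw":8.54},{"x":0,"y":0,"z":2,"roll":0,"claw":8.54},{"x":0,"y":0,"z":0,"roll":0,"claw":8.54},{"x":0,"y":0,"z":0,"roll":0,"claw":8.54}]'
```

```text
t: 12.05
eef_pos: [0.5239, -0.0125, 0.0996]
tool_rot: [[0.001, 1.0, 0.0], [1.0, -0.001, -0.0], [-0.0, 0.0, -1.0]]
force: [0.6, 0.2, 0.1]
grip_width: 1.0
grasp_force: 0.0
```

```bash

python3 -m jog '[{"x":0,"y":0,"z":1,"roll":0,"claw":8.54},{"x":0,"y":0,"z":1,"roll":0,"claw":8.54},{"x":0,"y":0,"z":0,"roll":0,"claw":6},{"x":0,"y":0,"z":0,"roll":0,"claw":2},{"x":0,"y":0,"z":0,"roll":0,"claw":2},{"x":0,"y":0,"z":0,"roll":0,"claw":2},{"x":0,"y":0,"z":0,"roll":0,"claw":2},{"x":0,"y":0,"z":0,"roll":0,"claw":2},{"x":0,"y":0,"z":0,"roll":0,"claw":2}]' 60
python3 -m jog '[{"x":0,"y":0,"z":-0.5,"roll":0,"claw":2},{"x":0,"y":0,"z":-1,"roll":0,"claw":2},{"x":0,"y":0,"z":-2,"roll":0,"claw":2},{"x":0,"y":0,"z":0,"roll":0,"claw":2}]'
```

```text
t: 12.95
eef_pos: [0.5243, -0.0121, 0.0794]
tool_rot: [[0.0, 1.0, 0.001], [1.0, -0.0, -0.0], [-0.0, 0.001, -1.0]]
force: [-1.5, -0.0, 7.0]
grip_width: 0.378
grasp_force: 59.3
t: 13.35
eef_pos: [0.5254, -0.0119, 0.1162]
tool_rot: [[-0.0, 1.0, 0.004], [1.0, 0.0, -0.0], [-0.0, 0.004, -1.0]]
force: [0.6, 1.2, -5.2]
grip_width: 0.378
grasp_force: 60.6
```

```bash

python3 -m jog '[{"x":0,"y":0,"z":-3,"roll":0,"claw":2},{"x":0,"y":0,"z":-4,"roll":0,"claw":2},{"x":0,"y":0,"z":-3.5,"roll":0,"claw":2},{"x":0,"y":0,"z":0,"roll":0,"claw":2}]'
python3 -m jog '[{"x":2,"y":0.5,"z":0,"roll":0,"claw":2},{"x":4,"y":0.9,"z":0,"roll":0,"claw":2},{"x":4,"y":0.9,"z":0,"roll":0,"claw":2},{"x":4,"y":0.9,"z":0,"roll":0,"claw":2},{"x":4,"y":0.9,"z":0,"roll":0,"claw":2},{"x":4,"y":0.9,"z":0,"roll":0,"claw":2},{"x":4,"y":0.9,"z":0,"roll":0,"claw":2},{"x":3.5,"y":0.9,"z":0,"roll":0,"claw":2},{"x":2.5,"y":0.7,"z":0,"roll":-0.017,"claw":2},{"x":0,"y":0,"z":0,"roll":0,"claw":2}]'
python3 - <<'E'
from h import *
s=robot.read_state();print(s['eef_pos'],s['grip_width'],s['grasp_force'])
p,d,ci=snap('top'); boards(d,ci,.6,.314,.058,name='doc top(occluded?)')
E
```

```text
t: 13.75
eef_pos: [0.5262, -0.0118, 0.223]
tool_rot: [[-0.0, 1.0, 0.007], [1.0, 0.0, -0.001], [-0.001, 0.007, -1.0]]
force: [0.9, 0.1, -5.6]
grip_width: 0.377
grasp_force: 62.2
t: 14.75
eef_pos: [0.5972, 0.3124, 0.2158]
tool_rot: [[-0.023, 1.0, -0.004], [1.0, 0.023, 0.001], [0.001, -0.004, -1.0]]
force: [-0.1, -0.3, -5.3]
grip_width: 0.379
grasp_force: 62.0
[0.597201   0.31239864 0.2158084 ] 0.3786822648909167 62.040016651153564
doc top(occluded?) centre [294.2 135.7] yaw of y-axis (deg) 114.77 dist 648.0 ((39.7414436340332, 14.105703353881836), 1.3042880296707153) ((0.0, 0.0), 0.0)
```

```bash

python3 -m jog '[{"x":0,"y":0.2,"z":3,"roll":0.005,"claw":2},{"x":0,"y":0,"z":4,"roll":0,"claw":2},{"x":0,"y":0,"z":3.5,"roll":0,"claw":2},{"x":0,"y":0,"z":2.3,"roll":0,"claw":2},{"x":0,"y":0,"z":0,"roll":0,"claw":2},{"x":0,"y":0,"z":0,"roll":0,"claw":2}]'
python3 - <<'E'
from h import *
p,d,ci=snap('wrist','w6.png')
p,d,ci=snap('scene'); cv2.imwrite('pics/s6.png',cv2.resize(p[180:300,80:220,::-1],None,fx=4,fy=4,interpolation=2))
E
```

```text
t: 15.4
eef_pos: [0.6011, 0.3071, 0.0907]
tool_rot: [[-0.011, 1.0, -0.001], [1.0, 0.011, -0.001], [-0.001, -0.001, -1.0]]
force: [-0.0, 0.5, -3.5]
grip_width: 0.377
grasp_force: 61.8
```

View pics/w6.png

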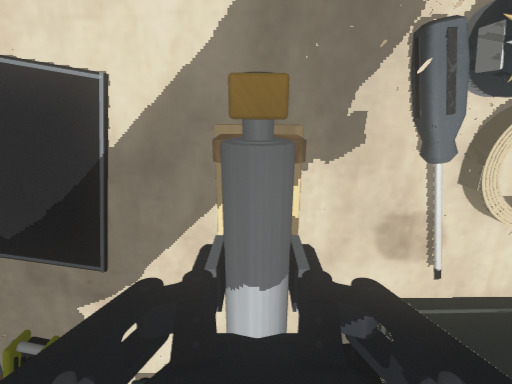

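The roller barrel is at (258,200), almost centred over the cradle board at (260,145). I need +6 mm in y and about +1 mm in x, then down.

```bash

python3 -m jog '[{"x":0.6,"y":0.08,"z":0.5,"roll":0,"claw":2},{"x":0,"y":0,"z":1.2,"roll":0,"claw":2},{"x":0,"y":0,"z":1.2,"roll":0,"claw":2},{"x":0,"y":0,"z":0.8,"roll":0,"claw":2},{"x":0,"y":0,"z":0.5,"roll":0,"claw":2},{"x":0,"y":0,"z":0.3,"roll":0,"claw":2},{"x":0,"y":0,"z":0,"roll":0,"claw":2},{"x":0,"y":0,"z":0,"roll":0,"claw":2}]'
```

```text
t: 16.3
eef_pos: [0.6019, 0.3141, 0.0461]
tool_rot: [[-0.012, 1.0, 0.0], [1.0, 0.012, 0.0], [0.0, 0.0, -1.0]]
force: [0.3, 0.6, -5.9]
grip_width: 0.377
grasp_force: 62.3
```

```bash

python3 -m jog '[{"x":0,"y":0,"z":0.15,"roll":0,"claw":2},{"x":0,"y":0,"z":0,"roll":0,"claw":2},{"x":0,"y":0,"z":0,"roll":0,"claw":4},{"x":0,"y":0,"z":0,"roll":0,"claw":8.54},{"x":0,"y":0,"z":0,"roll":0,"claw":8.54},{"x":0,"y":0,"z":0,"roll":0,"claw":8.54},{"x":0,"y":0,"z":0,"roll":0,"claw":8.54},{"x":0,"y":0,"z":0,"roll":0.012,"claw":8.54}]'
python3 -m jog '[{"x":0,"y":0,"z":-2,"roll":0,"claw":8.54},{"x":0,"y":0,"z":-4,"roll":0,"claw":8.54},{"x":0,"y":0,"z":-5,"roll":0,"claw":8.54},{"x":0,"y":0,"z":-5,"roll":0,"claw":8.54},{"x":0,"y":0,"z":-5,"roll":0,"claw":8.54},{"x":-4,"y":-2,"z":0,"roll":0,"claw":8.54},{"x":-4,"y":-2,"z":0,"roll":0,"claw":8.54},{"x":-2,"y":-1,"z":0,"roll":0,"claw":8.54},{"x":0,"y":-1,"z":0,"roll":0,"claw":8.54},{"x":0,"y":0,"z":0,"roll":0,"claw":8.54}]'
python3 - <<'E'
from h import *
p,d,ci=snap('wrist','w7.png'); W=world(d,ci)
v,u=np.where((W[...,2]>.055)&(W[...,2]<.095)&(abs(W[...,0]-.601)<.03)&(abs(W[...,1]-.3135)<.06))
print('doc',len(u),fit(plane(u*1.,v*1.,ci,.073)[:,:2]),np.percentile(W[v,u,2],90))
v,u=np.where((W[...,2]>.03)&(W[...,2]<.1)&(abs(W[...,0]-.601)<.04)&(abs(W[...,1]-.3135)<.13)&(p[...,0].astype(int)>p[...,2]+70))
for y in (.23,.395):
  k=abs(W[v,u,1]-y)<.03; print('block',k.sum(),W[v,u][k].mean(0) if k.any() else '')
m=np.uint8((p.astype(int).sum(2)<190)&(abs(W[...,2]-.004)<.012)&(abs(W[...,0]-.42)<.1)&(abs(W[...,1]-.327)<.13))
c=max(cv2.findContours(m,0,2)[0],key=cv2.contourArea)[:,0].astype(float)
print('mat',fit(plane(c[:,0],c[:,1],ci,.004)[:,:2]))
E
```

```text
t: 17.1
eef_pos: [0.6018, 0.314, 0.0443]
tool_rot: [[0.0, 1.0, 0.0], [1.0, -0.0, 0.0], [0.0, 0.0, -1.0]]
force: [-0.5, -0.3, 0.5]
grip_width: 1.001
grasp_force: 0.0
t: 18.1
eef_pos: [0.5409, 0.2144, 0.2548]
tool_rot: [[0.0, 1.0, 0.001], [1.0, -0.0, -0.0], [-0.0, 0.001, -1.0]]
force: [0.2, 0.3, -0.0]
grip_width: 0.998
grasp_force: 0.0
doc 3956 ((597.7898559570312, 313.7984313964844), (55.202796936035156, 119.87741088867188), 0.20360985398292542) 0.07584819105899057
block 296 [0.60150473 0.23699933 0.07911599]
block 2 [0.59404332 0.39011445 0.08076794]
mat ((421.735595703125, 328.34771728515625), (165.40576171875, 92.04669189453125), 81.26619720458984)
```

View pics/w7.png

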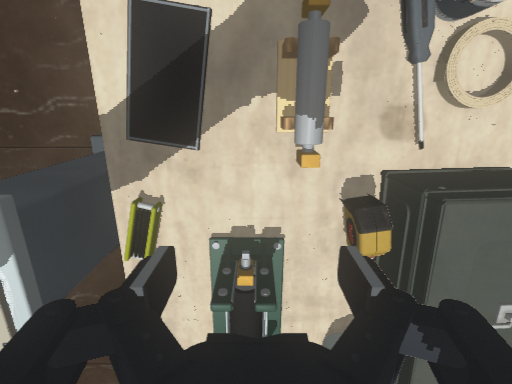

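The doctor roller is seated in its cradle at (310,85), and the mat at (168,73) measures (421.7, 328) mm with yaw -8.8°. Next is the glue roller.

```bash

python3 -m jog '[{"x":-4,"y":-0.3,"z":0,"roll":0,"claw":8.54},{"x":-4,"y":-0.3,"z":0,"roll":0,"claw":8.54},{"x":-4,"y":-0.3,"z":0,"roll":0,"claw":8.54},{"x":-4,"y":-0.3,"z":0,"roll":0,"claw":8.54},{"x":-4,"y":-0.3,"z":0,"roll":0,"claw":8.54},{"x":-2.7,"y":-0.23,"z":0,"roll":0,"claw":8.54},{"x":0,"y":0,"z":4,"roll":0,"claw":8.54},{"x":0,"y":0,"z":4,"roll":0,"claw":8.54},{"x":0,"y":0,"z":2,"roll":0,"claw":8.54},{"x":0,"y":0,"z":0,"roll":0,"claw":8.54}]'
python3 - <<'E'
from h import *
s=robot.read_state();print(s['eef_pos'])
p,d,ci=snap('wrist'); W=world(d,ci)
v,u=np.where((W[...,2]>.055)&(W[...,2]<.1)&(abs(W[...,0]-.5236)<.035)&(W[...,1]>0)&(W[...,1]<.045))
print(len(u),fit(plane(u*1.,v*1.,ci,.07)[:,:2]),np.percentile(W[v,u,2],90))
E
```

```text
t: 19.15
eef_pos: [0.5233, -0.0118, 0.1515]
tool_rot: [[-0.002, 1.0, -0.005], [1.0, 0.002, 0.001], [0.002, -0.005, -1.0]]
force: [-0.0, -0.3, -0.3]
grip_width: 0.996
grasp_force: 0.0
[ 0.5232797  -0.01175262  0.15146895]
3095 ((523.8860473632812, 21.9775333404541), (47.39204788208008, 45.45058059692383), 89.71969604492188) 0.0757345253888526
```

```bash

python3 -m jog '[{"x":0,"y":0.03,"z":3,"roll":0,"claw":8.54},{"x":0,"y":0,"z":3,"roll":0,"claw":8.54},{"x":0,"y":0,"z":3,"roll":0,"claw":8.54},{"x":0,"y":0,"z":1.5,"roll":0,"claw":8.54},{"x":0,"y":0,"z":0.5,"roll":0,"claw":8.54},{"x":0,"y":0,"z":0,"roll":0,"claw":8.54},{"x":0,"y":0,"z":0,"roll":0,"claw":8.54}]'
```

```text
t: 19.9
eef_pos: [0.5259, -0.0129, 0.0458]
tool_rot: [[-0.0, 1.0, 0.002], [1.0, 0.0, -0.0], [-0.0, 0.002, -1.0]]
force: [-0.9, 0.1, 0.8]
grip_width: 0.999
grasp_force: 0.0
```

```bash

python3 -m jog '[{"x":0,"y":-0.2,"z":0.5,"roll":0,"claw":8.54},{"x":0,"y":0,"z":0,"roll":0,"claw":8.54},{"x":0,"y":0,"z":0,"roll":0,"claw":8.54}]'
```

```text
t: 20.2
eef_pos: [0.5228, -0.0132, 0.0396]
tool_rot: [[0.0, 1.0, 0.0], [1.0, -0.0, -0.0], [-0.0, 0.0, -1.0]]
force: [0.0, 0.5, -0.2]
grip_width: 1.0
grasp_force: 0.0
```

```bash

python3 -m jog '[{"x":0,"y":0.06,"z":0.2,"roll":0,"claw":7},{"x":0,"y":0,"z":0,"roll":0,"claw":6},{"x":0,"y":0,"z":0,"roll":0,"claw":3.5},{"x":0,"y":0,"z":0,"roll":0,"claw":3.5},{"x":0,"y":0,"z":0,"roll":0,"claw":3.5},{"x":0,"y":0,"z":0,"roll":0,"claw":3.5},{"x":0,"y":0,"z":0,"roll":0,"claw":3.5},{"x":0,"y":0,"z":0,"roll":0,"claw":3.5}]' 70
python3 -m jog '[{"x":0,"y":0,"z":-0.4,"roll":0,"claw":3.5},{"x":0,"y":0,"z":-0.8,"roll":0,"claw":3.5},{"x":0,"y":0,"z":-1,"roll":0,"claw":3.5},{"x":0,"y":0,"z":0,"roll":0,"claw":3.5},{"x":0,"y":0,"z":0,"roll":0,"claw":3.5}]'
python3 - <<'E'
from h import *
p,d,ci=snap('wrist','w8.png')
E
```

```text
t: 21.0
eef_pos: [0.5237, -0.013, 0.0378]
tool_rot: [[0.0, 1.0, 0.001], [1.0, -0.0, -0.0], [-0.0, 0.001, -1.0]]
force: [-1.2, 0.3, 5.7]
grip_width: 0.561
grasp_force: 71.7
t: 21.5
eef_pos: [0.5234, -0.0131, 0.0595]
tool_rot: [[0.0, 1.0, 0.0], [1.0, -0.0, -0.0], [-0.0, 0.0, -1.0]]
force: [0.4, -0.2, -6.7]
grip_width: 0.56
grasp_force: 73.7
```

View pics/w8.png

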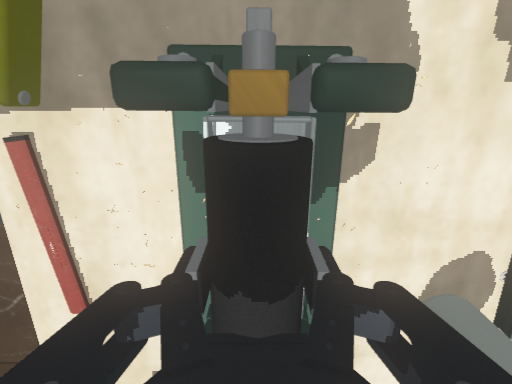

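The roller is held level and clear of the pan, with its block at (258,92) rising in the slot. I'll lift it to the large cradle.

```bash

python3 -m jog '[{"x":0,"y":0,"z":-2,"roll":0,"claw":3.5},{"x":0,"y":0,"z":-4,"roll":0,"claw":3.5},{"x":0,"y":0,"z":-4,"roll":0,"claw":3.5},{"x":0,"y":0,"z":-4,"roll":0,"claw":3.5},{"x":0,"y":0,"z":-3,"roll":0,"claw":3.5},{"x":0,"y":0,"z":0,"roll":0,"claw":3.5}]'
python3 -m jog '[{"x":-2,"y":0.5,"z":0,"roll":0,"claw":3.5},{"x":-3.5,"y":1,"z":0,"roll":0,"claw":3.5},{"x":-3.5,"y":1,"z":0,"roll":0,"claw":3.5},{"x":-3.5,"y":1,"z":0,"roll":0,"claw":3.5},{"x":-3.5,"y":1,"z":0,"roll":0,"claw":3.5},{"x":-3.5,"y":1,"z":0,"roll":0,"claw":3.5},{"x":-3.5,"y":1,"z":0,"roll":0,"claw":3.5},{"x":-3.5,"y":1,"z":0,"roll":0,"claw":3.5},{"x":-2.43,"y":0.75,"z":0,"roll":0.09,"claw":3.5},{"x":0,"y":0,"z":0,"roll":0.09,"claw":3.5}]'
python3 -m jog '[{"x":0,"y":0,"z":3,"roll":0,"claw":3.5},{"x":0,"y":0,"z":3,"roll":0,"claw":3.5},{"x":0,"y":0,"z":3,"roll":0,"claw":3.5},{"x":0,"y":0,"z":1,"roll":0,"claw":3.5},{"x":0,"y":0,"z":0,"roll":0,"claw":3.5},{"x":0,"y":0,"z":0,"roll":0,"claw":3.5}]'
python3 - <<'E'
from h import *
p,d,ci=snap('wrist','w9.png')
E
```

```text
t: 22.15
eef_pos: [0.5252, -0.0127, 0.2331]
tool_rot: [[-0.0, 1.0, 0.006], [1.0, 0.0, -0.001], [-0.001, 0.006, -1.0]]
force: [0.7, -0.4, -7.3]
grip_width: 0.561
grasp_force: 80.2
t: 23.15
eef_pos: [0.6044, -0.3072, 0.225]
tool_rot: [[0.188, 0.982, -0.005], [0.982, -0.188, -0.0], [-0.001, -0.004, -1.0]]
force: [-0.8, 0.3, -6.8]
grip_width: 0.557
grasp_force: 79.8
t: 23.75
eef_pos: [0.6063, -0.3024, 0.13]
tool_rot: [[0.179, 0.984, 0.001], [0.984, -0.179, -0.0], [-0.0, 0.001, -1.0]]
force: [-0.1, 0.8, -5.9]
grip_width: 0.564
grasp_force: 79.4
```

View pics/w9.png

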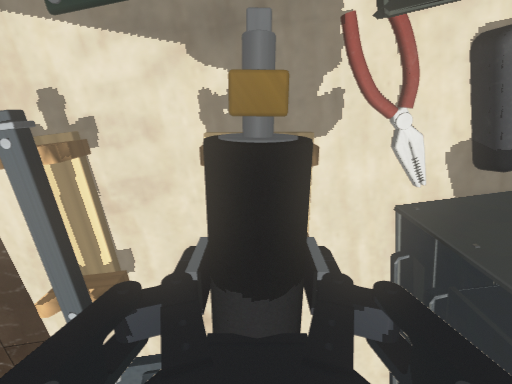

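The roller is aligned over the large cradle: barrel at (258,200), board at (261,152). Lowering.

```bash

python3 -m jog '[{"x":0,"y":0.1,"z":2,"roll":0,"claw":3.5},{"x":0,"y":0,"z":2,"roll":0,"claw":3.5},{"x":0,"y":0,"z":1.5,"roll":0,"claw":3.5},{"x":0,"y":0,"z":1,"roll":0,"claw":3.5},{"x":0,"y":0,"z":0.7,"roll":0,"claw":3.5},{"x":0,"y":0,"z":0.4,"roll":0,"claw":3.5},{"x":0,"y":0,"z":0,"roll":0,"claw":3.5},{"x":0,"y":0,"z":0,"roll":0,"claw":3.5}]'
```

```text
t: 24.6
eef_pos: [0.6072, -0.3027, 0.054]
tool_rot: [[0.179, 0.984, 0.001], [0.984, -0.179, -0.0], [-0.0, 0.001, -1.0]]
force: [-0.2, -0.6, -5.7]
grip_width: 0.559
grasp_force: 80.0
```

```bash

python3 -m jog '[{"x":0,"y":0,"z":0.15,"roll":0,"claw":3.5},{"x":0,"y":0,"z":0.1,"roll":0,"claw":3.5},{"x":0,"y":0,"z":0,"roll":0,"claw":3.5},{"x":0,"y":0,"z":0,"roll":0,"claw":6},{"x":0,"y":0,"z":0,"roll":0,"claw":8.54},{"x":0,"y":0,"z":0,"roll":0,"claw":8.54},{"x":0,"y":0,"z":0,"roll":0,"claw":8.54},{"x":0,"y":0,"z":0,"roll":0,"claw":8.54}]'
python3 -m jog '[{"x":0,"y":0,"z":-2,"roll":0,"claw":8.54},{"x":0,"y":0,"z":-4,"roll":0,"claw":8.54},{"x":0,"y":0,"z":-5,"roll":0,"claw":8.54},{"x":0,"y":0,"z":-5,"roll":0,"claw":8.54},{"x":0,"y":0,"z":-3,"roll":-0.09,"claw":8.54},{"x":0,"y":0,"z":0,"roll":-0.09,"claw":8.54},{"x":2,"y":-0.8,"z":0,"roll":0,"claw":8.54},{"x":4,"y":-1.8,"z":0,"roll":0,"claw":8.54},{"x":4,"y":-1.8,"z":0,"roll":0,"claw":8.54},{"x":0,"y":0,"z":0,"roll":0,"claw":8.54}]'
python3 -m jog '[{"x":4,"y":-1.5,"z":0,"roll":0,"claw":8.54},{"x":4,"y":-1.5,"z":0,"roll":0,"claw":8.54},{"x":2,"y":-0.9,"z":0,"roll":0,"claw":8.54},{"x":0,"y":0,"z":0,"roll":0,"claw":8.54},{"x":0,"y":0,"z":0,"roll":0,"claw":8.54}]'
python3 - <<'E'
from h import *
p,d,ci=snap('wrist','w10.png'); W=world(d,ci)
v,u=np.where((W[...,2]>.07)&(W[...,2]<.11)&(abs(W[...,0]-.606)<.045)&(abs(W[...,1]+.302)<.07))
print('glue',len(u),fit(plane(u*1.,v*1.,ci,.084)[:,:2]),np.percentile(W[v,u,2],90))
E
```

```text
t: 25.4
eef_pos: [0.6068, -0.3026, 0.0509]
tool_rot: [[0.179, 0.984, 0.0], [0.984, -0.179, -0.0], [-0.0, 0.0, -1.0]]
force: [0.1, -0.0, -0.9]
grip_width: 0.996
grasp_force: 0.0
t: 26.4
eef_pos: [0.5619, -0.196, 0.2416]
tool_rot: [[-0.007, 1.0, 0.0], [1.0, 0.007, 0.001], [0.001, 0.0, -1.0]]
force: [1.0, -0.2, 0.2]
grip_width: 0.998
grasp_force: 0.0
t: 26.9
eef_pos: [0.5239, -0.103, 0.2411]
tool_rot: [[-0.0, 1.0, 0.001], [1.0, 0.0, -0.001], [-0.001, 0.001, -1.0]]
force: [-0.6, -1.5, 0.1]
grip_width: 1.0
grasp_force: 0.0
glue 2129 ((605.6397094726562, -281.11126708984375), (104.54092407226562, 47.07257843017578), 79.86091613769531) 0.08902573342893813
```

View pics/w10.png

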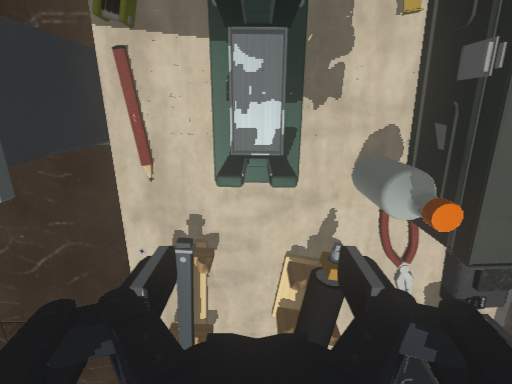

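The glue roller is seated in its cradle at (320,300). The pan is visible at (229–287, 27–157), so I'll work out its centre on the rim plane.

```bash
python3 - <<'E'
from h import *
ci=viewer.camera_info('wrist')
P=plane(np.array([229.,287,229,287]),np.array([27.,27,157,155]),ci,.036);print(P.round(4),P.mean(0))
E
python3 -m jog '[{"x":4,"y":0,"z":0,"roll":0,"claw":8.54},{"x":4,"y":0,"z":0,"roll":0,"claw":8.54},{"x":1.1,"y":0,"z":3,"roll":0,"claw":8.54},{"x":0,"y":0,"z":4,"roll":0,"claw":8.54},{"x":0,"y":0,"z":4,"roll":0,"claw":8.54},{"x":0,"y":0,"z":3.5,"roll":0,"claw":8.54},{"x":0,"y":0,"z":2,"roll":0,"claw":8.54},{"x":0,"y":0,"z":0,"roll":0,"claw":8.54},{"x":0,"y":0,"z":0,"roll":0,"claw":8.54}]'
```

```text
[[ 0.4936  0.0574  0.036 ]
 [ 0.5571  0.0574  0.036 ]
 [ 0.4892 -0.0856  0.036 ]
 [ 0.5616 -0.0831  0.036 ]] [ 0.52538049 -0.01345814  0.036     ]
t: 27.85
eef_pos: [0.5244, -0.0121, 0.0762]
tool_rot: [[0.001, 1.0, -0.0], [1.0, -0.001, 0.0], [0.0, -0.0, -1.0]]
force: [0.6, 0.8, 0.4]
grip_width: 0.996
grasp_force: 0.0
```

```bash

python3 -m jog '[{"x":0,"y":0,"z":2,"roll":0,"claw":8.54},{"x":0,"y":0,"z":2,"roll":0,"claw":8.54},{"x":0,"y":0,"z":1.3,"roll":0,"claw":8.54},{"x":0,"y":0,"z":0.8,"roll":0,"claw":8.54},{"x":0,"y":0,"z":0,"roll":0,"claw":8.54},{"x":0,"y":0,"z":0,"roll":0,"claw":8.54}]'
python3 -m jog '[{"x":0,"y":0,"z":0,"roll":0,"claw":7.5},{"x":0,"y":0,"z":0,"roll":0,"claw":7},{"x":0,"y":0,"z":0,"roll":0,"claw":5.5},{"x":0,"y":0,"z":0,"roll":0,"claw":5.5},{"x":0,"y":0,"z":0,"roll":0,"claw":5.5},{"x":0,"y":0,"z":0,"roll":0,"claw":5.5},{"x":0,"y":0,"z":0,"roll":0,"claw":5.5}]' 40
```

```text
t: 28.45
eef_pos: [0.5244, -0.0115, 0.0156]
tool_rot: [[0.0, 1.0, 0.001], [1.0, -0.0, -0.0], [-0.0, 0.001, -1.0]]
force: [0.3, 0.6, 0.1]
grip_width: 1.0
grasp_force: 0.0
t: 29.15
eef_pos: [0.5243, -0.0116, 0.0156]
tool_rot: [[0.0, 1.0, 0.001], [1.0, -0.0, -0.0], [-0.0, 0.001, -1.0]]
force: [-0.5, -0.2, 5.5]
grip_width: 0.759
grasp_force: 44.1
```

```bash

python3 -m jog '[{"x":0,"y":0,"z":-0.5,"roll":0,"claw":5.5},{"x":0,"y":0,"z":-1,"roll":0,"claw":5.5},{"x":0,"y":0,"z":-2,"roll":0,"claw":5.5},{"x":0,"y":0,"z":-4,"roll":0,"claw":5.5},{"x":0,"y":0,"z":-4,"roll":0,"claw":5.5},{"x":0,"y":0,"z":-4,"roll":0,"claw":5.5},{"x":0,"y":0,"z":-3.5,"roll":0,"claw":5.5},{"x":0,"y":0,"z":0,"roll":0,"claw":5.5}]'
python3 -m jog '[{"x":2,"y":-0.6,"z":0,"roll":0,"claw":5.5},{"x":4,"y":-1.2,"z":0,"roll":0,"claw":5.5},{"x":4,"y":-1.2,"z":0,"roll":0,"claw":5.5},{"x":4,"y":-1.2,"z":0,"roll":0,"claw":5.5},{"x":4,"y":-1.2,"z":0,"roll":0,"claw":5.5},{"x":4,"y":-1.2,"z":0,"roll":0,"claw":5.5},{"x":4,"y":-1.2,"z":0,"roll":0,"claw":5.5},{"x":4,"y":-1.2,"z":0,"roll":0,"claw":5.5},{"x":4,"y":-1.2,"z":0,"roll":0.077,"claw":5.5},{"x":0,"y":0,"z":0,"roll":0.076,"claw":5.5}]'
python3 -m jog '[{"x":0,"y":0,"z":3,"roll":0,"claw":5.5},{"x":0,"y":0,"z":4,"roll":0,"claw":5.5},{"x":0,"y":0,"z":4,"roll":0,"claw":5.5},{"x":0,"y":0,"z":3,"roll":0,"claw":5.5},{"x":0,"y":0,"z":0,"roll":0,"claw":5.5},{"x":0,"y":0,"z":0,"roll":0,"claw":5.5}]'
python3 - <<'E'
from h import *
p,d,ci=snap('wrist','w11.png')
E
```

```text
t: 29.95
eef_pos: [0.526, -0.011, 0.2103]
tool_rot: [[-0.0, 1.0, 0.008], [1.0, 0.0, -0.001], [-0.001, 0.008, -1.0]]
force: [0.4, 0.1, -2.1]
grip_width: 0.763
grasp_force: 45.8
t: 30.95
eef_pos: [0.4177, 0.3342, 0.2046]
tool_rot: [[0.147, 0.989, -0.002], [0.989, -0.147, 0.003], [0.002, -0.002, -1.0]]
force: [0.6, 0.1, -2.0]
grip_width: 0.763
grasp_force: 45.7
t: 31.55
eef_pos: [0.4215, 0.3287, 0.0653]
tool_rot: [[0.152, 0.988, -0.001], [0.988, -0.152, -0.0], [-0.0, -0.001, -1.0]]
force: [0.4, -0.4, -1.3]
grip_width: 0.76
grasp_force: 46.3
```

View pics/w11.png

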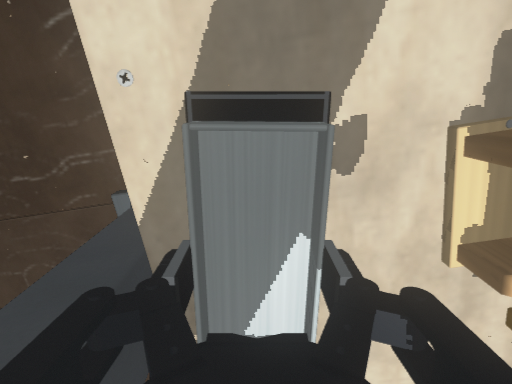

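The pan at (258,230) is parallel to and centred over the mat, whose far edge is at (258,105). Lowering.

```bash

python3 -m jog '[{"x":-0.05,"y":0,"z":1.5,"roll":0,"claw":5.5},{"x":0,"y":0,"z":1.5,"roll":0,"claw":5.5},{"x":0,"y":0,"z":1,"roll":0,"claw":5.5},{"x":0,"y":0,"z":0.8,"roll":0,"claw":5.5},{"x":0,"y":0,"z":0.5,"roll":0,"claw":5.5},{"x":0,"y":0,"z":0,"roll":0,"claw":5.5},{"x":0,"y":0,"z":0,"roll":0,"claw":5.5}]'
```

```text
t: 32.3
eef_pos: [0.4218, 0.3282, 0.012]
tool_rot: [[0.152, 0.988, 0.0], [0.988, -0.152, 0.0], [0.0, 0.0, -1.0]]
force: [-0.2, -0.4, -2.4]
grip_width: 0.764
grasp_force: 46.4
```

```bash

python3 -m jog '[{"x":0,"y":0,"z":0.25,"roll":0,"claw":5.5},{"x":0,"y":0,"z":0.12,"roll":0,"claw":5.5},{"x":0,"y":0,"z":0,"roll":0,"claw":5.5},{"x":0,"y":0,"z":0,"roll":0,"claw":5.5}]'
```

```text
t: 32.7
eef_pos: [0.4218, 0.328, 0.0082]
tool_rot: [[0.152, 0.988, 0.0], [0.988, -0.152, 0.0], [0.0, 0.0, -1.0]]
force: [-0.7, 0.4, -2.4]
grip_width: 0.76
grasp_force: 46.4
```

```bash

python3 -m jog '[{"x":0,"y":0,"z":0.06,"roll":0,"claw":5.5},{"x":0,"y":0,"z":0,"roll":0,"claw":7},{"x":0,"y":0,"z":0,"roll":0,"claw":8.54},{"x":0,"y":0,"z":0,"roll":0,"claw":8.54},{"x":0,"y":0,"z":0,"roll":0,"claw":8.54},{"x":0,"y":0,"z":0,"roll":0,"claw":8.54}]'
python3 -m jog '[{"x":0,"y":0,"z":-1,"roll":0,"claw":8.54},{"x":0,"y":0,"z":-3,"roll":0,"claw":8.54},{"x":0,"y":0,"z":-5,"roll":0,"claw":8.54},{"x":0,"y":0,"z":-5,"roll":0,"claw":8.54},{"x":0,"y":0,"z":-5,"roll":0,"claw":8.54},{"x":0,"y":0,"z":-5,"roll":0,"claw":8.54},{"x":0,"y":0,"z":-5,"roll":0,"claw":8.54},{"x":0,"y":0,"z":0,"roll":-0.15,"claw":8.54}]'
python3 -m jog '[{"x":-5,"y":0,"z":0,"roll":0,"claw":8.54},{"x":-5,"y":0,"z":0,"roll":0,"claw":8.54},{"x":-5,"y":0,"z":0,"roll":0,"claw":8.54},{"x":-3,"y":0.5,"z":0,"roll":0,"claw":8.54},{"x":0,"y":0,"z":0,"roll":0,"claw":8.54},{"x":0,"y":0,"z":0,"roll":0,"claw":8.54}]'
python3 - <<'E'
from h import *
snap('wrist','w12.png')
p,d,ci=snap('top'); cv2.imwrite('pics/t12.png',cv2.resize(p[120:250,100:410,::-1],None,fx=2.5,fy=2.5,interpolation=2))
E
```

```text
t: 33.3
eef_pos: [0.4218, 0.328, 0.0076]
tool_rot: [[0.152, 0.988, 0.0], [0.988, -0.152, 0.0], [0.0, 0.0, -1.0]]
force: [0.3, -0.1, -0.1]
grip_width: 0.999
grasp_force: 0.0
t: 34.1
eef_pos: [0.4227, 0.3303, 0.3049]
tool_rot: [[0.001, 1.0, 0.009], [1.0, -0.002, 0.005], [0.005, 0.009, -1.0]]
force: [0.4, 0.9, -0.9]
grip_width: 0.999
grasp_force: 0.0
t: 34.7
eef_pos: [0.4261, 0.1481, 0.2981]
tool_rot: [[0.004, 1.0, 0.001], [1.0, -0.004, -0.0], [-0.0, 0.001, -1.0]]
force: [0.9, 0.7, 0.1]
grip_width: 1.006
grasp_force: 0.0
```

View pics/w12.png

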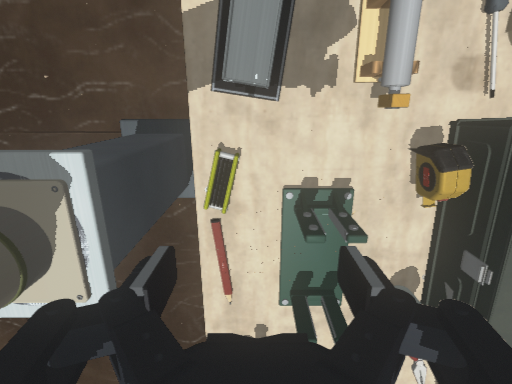

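View pics/t12.png

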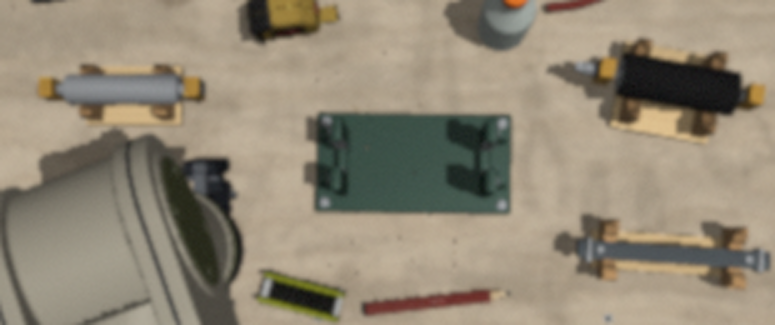

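The mat view shows the pan at (255,45) lying flat inside the mat border. The top view shows both rollers and the bar centred in their places, with the arm clear of everything.

```bash
python3 -c "
from h import *
print(ticket.close_job())"
```

```text
the job is handed in; nothing more can be done
None
```

I handed the job in at about 35 s of robot time. In the last camera views the bar, both rollers and the pan all lay seated and centred in their places, with the arm clear; the system returned no verdict.

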